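Set out the windowsill display

ROBOT

A 7-joint arm with a two-finger parallel gripper is mounted at the origin on the work surface. World frame = base frame: x ahead of the robot, y to its left, z up, the work surface at z = 0. Lengths are in m, angles in rad, forces in N, time in s.
With the tool pointing down it reaches from about 0.4 to 0.9 m from the base axis. Payload 5.6 kg.
Tool frame: the origin (TCP) lies midway between the tips of the shut fingers; the grasp point (between the pads) lies 19 mm behind it; z points along the fingers, y is the direction in which the jaws open and shut (so a half turn about z gives the same grasp; the last joint's range is limited). The gripper opens to 92 mm and grips with 3 to 60 N. Pads are 20 mm wide; open, the fingers measure 128 mm over their backs; the gripper's body (75 mm by 189 mm) begins 69 mm behind the grasp point.
Start: joints at [-1.311, 0.468, -0.012, 1.603, 0.006, 1.071, -0.056], TCP at [0.194, 0.62, 0.215] pointing down, gripper open.
Joint ranges: [-2.53, 2.53], [-0.31, 2.02], [-1.57, 1.55], [0.28, 2.44], [-1.29, 4.43], [0.15, 1.84], [-2.92, 2.92]. Speed limits (rad/s): [2.57, 2.57, 3.14, 3.14, 3.14, 3.14, 3.14].

INTERFACE

Orientations are given as a unit quaternion [x, y, z, w].
In Python, from bench import env gives the robot as it stands.
- The arm moves only by the shell command python3 -m jog 'ROWS' [FORCE]. ROWS is JSON, a list that holds one entry, the list of rows, each a list of 5 numbers: the shift along the tool's x, y, z in m, then the turn about the tool's z in rad, then the finger opening in m, from 0 to 0.0919. In form: [[[dx, dy, dz, spin, hand], ...]]. A call has 1 to 20 rows; each row shifts and turns the pose as measured when the row begins, along the tool's axes as they then stand; what a row does not reach is not made up. A row lasts 1/8 s, in which the tool goes at most 62.5 mm and 10.7 degrees, less where a joint would pass 70% of its speed; a pose out of reach is approached as far as the arm can. A call with a gripper value outside its range is refused whole. The fingers move at their own pace and stop on an object; FORCE is the grip in N (left out, the last holds). Time passes only in rows, so rows that do not move let the fingers close. It gives the time, the measured TCP pose, the force and the opening at its end, in the units of the state.
- env.observe(): the state, without advancing time (a new reading comes with each control period).
- env.capture(name): name is "scene" or "side" or "wrist"; returns a dict with "pixels" (400x640x3 uint8, blue, green, red), "depth" (400x640 float32, m along the optical axis (not along the pixel's ray), 0 where there is no reading), "fx", "fy", "cx", "cy" (pixels), "world_to_cam" (4x4, takes a point from world to camera coordinates). Camera axes: x right, y down, z forward; pixel columns grow to the right and rows downward; lengths in m; the calibration is good to about 2 mm. A picture is of the moment at which its call begins.
- env.hand_in(): hands the job in, once; it reports no verdict.
The state is a dict: "time": time; "qpos": joint angles; "qd": joint speeds; "tau": joint torques, N m; "tcp_pos": TCP position; "tcp_rot": TCP orientation; "force": force on the tool from outside, world axes, zero at the start; "torque": the same for the moment, N m; "finger_gap": finger opening in m.
Only numpy, scipy, OpenCV 4.12 (cv2) and the standard library are available. Lean on these libraries where they do the work, as an engineer would, in place of code of your own. Each camera call takes 0.05 s, during which the arm holds its last target. There are 200 camera calls.

TASK

Set out the display on the windowsill: put the gift box in the middle of the cork mat, squared up with it, and lay the yellow dreidel on top of the middle of the box; stand the egg cup upright on the wooden board, midway between the mat and the glass bowl; and lay the green dreidel on the middle of the orange pad in front of the menorah. Never knock the egg cup over, and leave the bowl and the tealight where they stand.

Things in the scene. Friction and masses are not known exactly. Their poses are not given: they have to be found in the camera images.
- gift_mid (a point): Red square gift box with a flat white ribbon cross, 54 x 54 mm, 36 mm tall, rigid, 120 g nominal. The point is its centre, half-way up (18 mm above what it stands on); x and y are square to its sides, z up. Its flat top carries things. Starts on the sill.
- yellow_mid (a point): Yellow plastic dreidel (spinning top) lying on one flat side: a 34 mm cube with a blunt 19 mm point at its +x end and a 9 mm thick, 24 mm long stem at its -x end, 77 mm long in all, 40 g nominal. The point is the centre of the cube, 17 mm above what it lies on; x runs from stem to point. Grip it across the cube, along its y. It also starts on the sill, flat.
- green_mid (a point): Green plastic dreidel (spinning top) lying on one flat side: a 34 mm cube with a blunt 19 mm point at its +x end and a 9 mm thick, 24 mm long stem at its -x end, 77 mm long in all, 40 g nominal. The point is the centre of the cube, 17 mm above what it lies on; x runs from stem to point. Grip it across the cube, along its y. It also starts on the sill, flat.
- eggcup_mid (a point): Blue ceramic egg cup, upright, 60 mm tall, foot 44 mm across, narrow stem, and a cup 48 mm across with upright outer sides from 40 mm above its foot up to the rim at 60 mm (grip it there). The point is on its axis, half-way up (30 mm above its foot); z up. 90 g nominal. Starts on the sill.
- mat_top (a point): Square cork mat, 96 x 96 mm and 3 mm thick, fixed near one end of the wooden board (either end). The point is the centre of its top face, 13 mm above the sill; x and y are square to its sides, z up.
- board_mid (a point): Fixed wooden board, 370 mm long (its y) by 110 mm wide (its x), 10 mm thick, lying flat on the sill. The point is the centre of its top face, 10 mm above the sill; mat and bowl stand 125 mm from it along the board, one to each side, so it is the midpoint between their centres.
- bowl: Clear glass bowl, 100 mm across, 50 mm tall, loose, on the end of the wooden board opposite the mat. The origin is the centre of its underside. Leave it where it is.
- tray_pad (a point): Centre of the orange round pad (68 mm across, flush) on the dark slate tray, in front of the menorah (on the robot's side). The tray is fixed, 200 mm (its x) by 260 mm (its y), its top, where this point lies, 8 mm above the sill; x points from the pad to the menorah, which stands fixed 120 mm beyond the pad, 210 mm wide along y and 164 mm tall (above the sill).
- tealight_mid (a point): Loose tealight in an aluminium cup, 38 mm across, 17 mm tall; the point is its centre. A bystander: leave it.

How it is judged:
By the outcome, as a careful person would: the job done as asked, in the order asked, and still so for the second after the job is handed in, with the robot touching nothing.
It also fails if it takes over 104 s, if anything falls off the work surface, if the arm or the gripper's body presses on something with over 40 N, if the wrist force passes 120 N, or if a joint passes its speed limit or range.

## Working session

There is one attempt and no reset: what is moved stays moved. The work goes in short steps, Python scripts to look and compute and a shell command to move; the robot and the scene stay as the last step left them, time stands still between calls to the robot, and variables do not carry over. Pictures are saved under pics/ and viewed, about 12 in all and at most 16, crops included, and the job is handed in when it is done.

```bash
ls; mkdir -p pics; cat > h.py <<'E'
import numpy as np, cv2
from bench import env
def cap(n, save=None):
    c=env.capture(n)
    if save: cv2.imwrite('pics/'+save,c['pixels'])
    return c
def world(c):
    d=c['depth'].astype(float); v,u=np.mgrid[:d.shape[0],:d.shape[1]]
    P=np.stack([(u-c['cx'])/c['fx']*d,(v-c['cy'])/c['fy']*d,d,np.ones_like(d)],-1)
    W=P@np.linalg.inv(c['world_to_cam']).T
    W=W[...,:3].copy(); W[d<=0]=np.nan
    return W
E
python3 - <<'E'
from h import *
for n in ('scene','side','wrist'):
    c=cap(n,n+'0.png'); print(n,np.linalg.inv(c['world_to_cam']).round(3).tolist(),c['fx'])
s=env.observe(); print(s)
E
```

```text
pics
scene [[-0.856, 0.33, -0.399, 0.956], [0.517, 0.518, -0.681, 0.67], [-0.018, -0.789, -0.614, 0.641], [0.0, 0.0, 0.0, 1.0]] 438.09781670835537
side [[0.974, -0.138, 0.181, 0.37], [-0.227, -0.523, 0.822, -0.941], [-0.019, -0.841, -0.541, 0.69], [0.0, 0.0, 0.0, 1.0]] 465.2358969413192
wrist [[0.299, 0.916, 0.267, 0.118], [0.954, -0.286, -0.085, 0.643], [-0.002, 0.28, -0.96, 0.383], [0.0, 0.0, 0.0, 1.0]] 277.0938527050916
{'time': 0.15, 'qpos': array([-1.31098802,  0.46820521, -0.01157939,  1.60339207,  0.00600456,
        1.07138958, -0.05631166]), 'qd': array([-0.00021427, -0.00306452,  0.00114135, -0.00353087, -0.00300967,
        0.00076323, -0.00075893]), 'tau': array([-5.04723448e-05, -5.20947897e+01, -1.30357096e-02, -2.43976879e+01,
       -5.66986261e-02,  1.52735738e-02,  1.25638003e-04]), 'tcp_pos': array([0.19377618, 0.61998485, 0.21384776]), 'tcp_rot': array([ 1.50873575e-01,  9.88552832e-01, -6.78778112e-04, -4.37985371e-05]), 'force': array([ 0.99244574, -0.68676999, -0.38930292]), 'torque': array([-0.01709785, -0.00403944,  0.00790889]), 'finger_gap': 0.09176963502393468}
```

View pics/scene0.png

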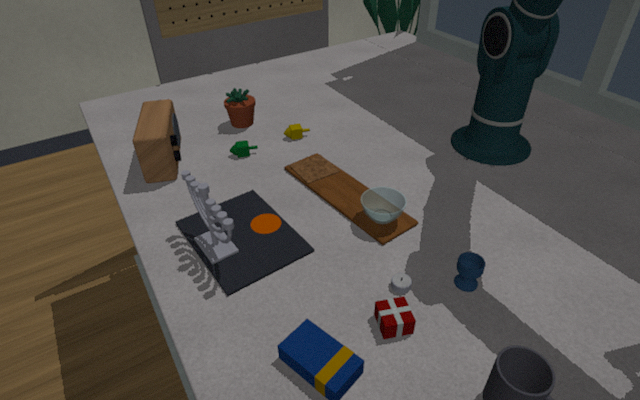

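View pics/side0.png

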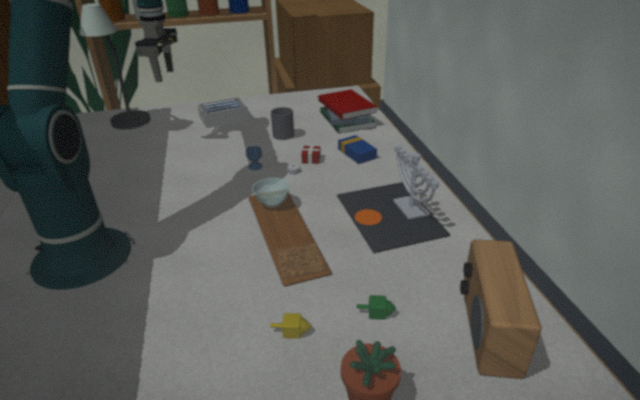

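The scene view shows the gift at (395,318), the egg cup (469,271), tealight (401,283), bowl (382,206), mat (314,167), pad (265,224), and the green (243,149) and yellow (296,132) dreidels. The side view shows the same layout. Next I'll measure them.

```bash
cat > m.py <<'E'
from h import *
def masks(c):
    hsv=cv2.cvtColor(c['pixels'],cv2.COLOR_BGR2HSV); H,S,V=[hsv[...,i].astype(int) for i in range(3)]
    return dict(red=((H<6)|(H>172))&(S>170)&(V>50),yellow=(H>22)&(H<33)&(S>170)&(V>70),green=(H>45)&(H<80)&(S>140)&(V>40),
      orange=(H>6)&(H<16)&(S>200)&(V>120), wood=(H>5)&(H<20)&(S>90)&(S<215)&(V>40),blue=(H>98)&(H<115)&(S>120)&(V>30))
def rect(P):
    r=cv2.minAreaRect((P[:,:2]*1000).astype(np.float32)); return [round(x,1) for x in (*r[0],*r[1],r[2])]
def meas(c,W=None,boxes=None):
    W=world(c) if W is None else W
    for k,m in masks(c).items():
        n,l,st,ce=cv2.connectedComponentsWithStats(m.astype(np.uint8))
        for i in range(1,n):
            if st[i,4]<40: continue
            P=W[l==i]; P=P[~np.isnan(P[:,0])]
            if len(P)<30 or not(0.1<np.median(P[:,0])<1.1 and abs(np.median(P[:,1]))<1) or np.median(P[:,2])>.1: continue
            zt=np.percentile(P[:,2],97); T=P[P[:,2]>zt-.006]
            print(k,'px',ce[i].round(),st[i,4],'med',np.median(P,0).round(3),'ztop',zt.round(3),'top rect',rect(T),'mean',T.mean(0).round(4))
E
python3 - <<'E'
from m import *
for n in ('scene','side'):
    print(n); meas(cap(n))
E
```

```text
scene
red px [400. 302.] 93 med [0.59  0.321 0.035] ztop 0.037 top rect [589.1, 319.9, 19.5, 18.6, 66.6] mean [0.5895 0.3203 0.0353]
red px [382. 305.] 106 med [0.62  0.309 0.035] ztop 0.037 top rect [619.9, 309.5, 19.5, 20.6, 73.2] mean [0.6201 0.3098 0.0352]
red px [408. 322.] 240 med [0.602 0.358 0.033] ztop 0.037 top rect [600.2, 350.5, 23.1, 19.0, 73.7] mean [0.6003 0.3519 0.0349]
red px [389. 326.] 276 med [0.633 0.347 0.032] ztop 0.037 top rect [630.7, 340.3, 22.2, 20.4, 72.7] mean [0.6311 0.3412 0.035 ]
yellow px [295. 131.] 218 med [ 0.443 -0.325  0.022] ztop 0.035 top rect [440.6, -332.5, 33.0, 37.0, 73.5] mean [ 0.4393 -0.3308  0.0328]
yellow px [332. 366.] 463 med [0.755 0.361 0.035] ztop 0.036 top rect [750.8, 359.4, 68.8, 18.9, 17.5] mean [0.7523 0.3598 0.0346]
green px [241. 149.] 235 med [ 0.611 -0.319  0.022] ztop 0.035 top rect [606.1, -327.6, 31.2, 31.2, 72.0] mean [ 0.6072 -0.325   0.0329]
orange px [265. 223.] 452 med [ 0.685 -0.022  0.008] ztop 0.01 top rect [684.2, -22.6, 63.7, 65.0, 29.4] mean [ 0.6844 -0.022   0.0077]
wood px [240. 112.] 641 med [ 0.546 -0.47
[... 863 characters left out ...]
n [ 0.4372 -0.3343  0.0328]
wood px [290. 243.] 3539 med [ 0.474 -0.084  0.009] ztop 0.013 top rect [470.9, -28.4, 105.4, 367.0, 6.2] mean [ 0.4747 -0.082   0.0101]
wood px [368. 217.] 375 med [ 0.685 -0.024  0.007] ztop 0.009 top rect [683.9, -23.4, 74.8, 68.4, 71.4] mean [ 0.6845 -0.0239  0.007 ]
wood px [369. 347.] 48 med [ 0.543 -0.464  0.074] ztop 0.076 top rect [541.2, -466.2, 19.1, 11.8, 52.7] mean [ 0.5437 -0.4648  0.0738]
wood px [369. 380.] 1630 med [ 0.52  -0.525  0.074] ztop 0.076 top rect [530.5, -509.6, 79.9, 91.2, 60.9] mean [ 0.5269 -0.5172  0.0741]
blue px [360. 151.] 423 med [0.758 0.288 0.032] ztop 0.035 top rect [763.6, 304.1, 68.8, 80.7, 17.7] mean [0.7623 0.3019 0.033 ]
```

View pics/wrist0.png

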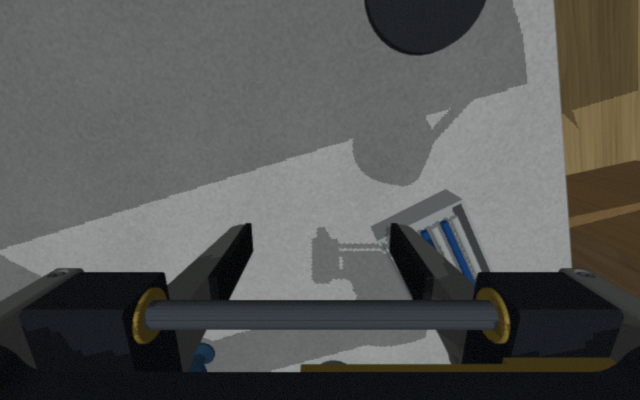

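```bash
cat > td.py <<'E'
from m import *
def td(c,x0,x1,y0,y1,z,s=2000):
    # top-down: image right = +y->-y (rows: x decreasing downwards, cols: y decreasing right)
    w=int((y1-y0)*s);h=int((x1-x0)*s)
    r,cc=np.mgrid[:h,:w]; X=x1-r/s; Y=y1-cc/s
    P=np.stack([X,Y,np.full_like(X,z),np.ones_like(X)],-1)@np.array(c['world_to_cam']).T
    u=P[...,0]/P[...,2]*c['fx']+c['cx']; v=P[...,1]/P[...,2]*c['fy']+c['cy']
    return cv2.remap(c['pixels'],u.astype(np.float32),v.astype(np.float32),cv2.INTER_CUBIC)
E
python3 - <<'E'
from td import *
ims=[]
for n in ('scene','side'):
    c=cap(n); W=world(c)
    ims.append(td(c,.37,.59,-.25,-.05,.013,1900))
    z=W[...,2]; 
    # dreidels
    for nm,ctr in dict(yellow=(.44,-.33),green=(.607,-.327)).items():
        d=np.hypot(W[...,0]-ctr[0],W[...,1]-ctr[1]); m=(d<.07)&(z>.005)
        P=W[m]; q=P[:,:2]-P[:,:2].mean(0); w,v=np.linalg.eigh(q.T@q); a=v[:,1]; a=a*np.sign(a[0])
        t=q@a; T=P[P[:,2]>.029]
        print(n,nm,'axis',np.degrees(np.arctan2(a[1],a[0])).round(1),'len',np.ptp(t).round(3),'tmin/max from top centre',((P[:,:2]-T[:,:2].mean(0))@a).min().round(3),((P[:,:2]-T[:,:2].mean(0))@a).max().round(3),'toprect',rect(T),T[:,:2].mean(0).round(4))
    V=cv2.cvtColor(c['pixels'],cv2.COLOR_BGR2GRAY)
    # tray
    m=(V<75)&(abs(z-.008)<.0025)&(W[...,0]>.54)&(W[...,0]<.95)&(abs(W[...,1])<.25)
    n_,l,st,ce=cv2.connectedComponentsWithStats(m.astype(np.uint8)); i=1+st[1:,4].argmax(); print('tray',rect(W[l==i]))
    m=(z>.03)&(W[...,0]>.68)&(W[...,0]<.95)&(abs(W[...,1])<.16)&(z<.2); print('menorah',rect(W[m]),z[m].max(),W[m].min(0),W[m].max(0))
    # tealight, bowl
    m=(z>.012)&(z<.022)&(W[...,0]>.48)&(W[...,0]<.6)&(W[...,1]>.2)&(W[...,1]<.3); print('teal',m.sum(),rect(W[m]) if m.sum()>9 else '')
    m=(z>.02)&(z<.08)&(W[...,0]>.38)&(W[...,0]<.54)&(W[...,1]>.03)&(W[...,1]<.17); print('bowl',m.sum(),rect(W[m]) if m.sum()>9 else '')
    m=(z>.05)&(z<.07)&(np.hypot(W[...,0]-.437,W[...,1]-.331)<.05); print('egg',m.sum(),rect(W[m]) if m.sum()>9 else '')
    m=(z>.03)&(z<.045)&(np.hypot(W[...,0]-.61,W[...,1]-.33)<.05); print('gift',m.sum(),rect(W[m]) if m.sum()>9 else '')
cv2.imwrite('pics/mat.png',np.hstack(ims))
E
```

```text
scene yellow axis -13.9 len 0.075 tmin/max from top centre -0.042 0.034 toprect [434.8, -334.9, 38.0, 41.2, 40.1] [ 0.4367 -0.3332]
scene green axis -13.8 len 0.074 tmin/max from top centre -0.042 0.032 toprect [607.9, -330.1, 35.9, 42.3, 76.7] [ 0.6067 -0.3281]
tray [743.8, -15.6, 198.2, 259.8, 4.6]
menorah [803.2, -11.9, 19.8, 212.2, 5.0] 0.16448933139073352 [ 0.7861849  -0.11779538  0.03069774] [0.81905185 0.09366925 0.16448933]
teal 262 [543.3, 271.3, 36.0, 36.2, 55.1]
bowl 1208 [456.2, 100.8, 99.8, 97.2, 23.6]
egg 272 [434.1, 330.5, 47.1, 47.6, 68.3]
gift 900 [609.0, 329.6, 56.1, 54.8, 70.6]
side yellow axis -18.1 len 0.076 tmin/max from top centre -0.042 0.034 toprect [438.3, -338.8, 35.2, 41.6, 73.3] [ 0.4358 -0.3394]
side green axis -21.8 len 0.076 tmin/max from top centre -0.042 0.034 toprect [608.6, -334.5, 36.8, 40.5, 72.1] [ 0.6049 -0.3346]
tray [743.1, -22.4, 198.5, 257.8, 4.5]
menorah [802.0, -15.3, 22.3, 214.0, 3.9] 0.16435004006477938 [ 0.78459782 -0.12187894  0.03030508] [0.81955366 0.09126076 0.16435004]
teal 71 [561.6, 280.0, 81.8, 37.3, 37.0]
bowl 815 [457.7, 98.6, 100.5, 98.2, 56.5]
egg 98 [433.6, 326.7, 46.2, 49.0, 27.3]
gift 159 [608.8, 327.5, 59.6, 53.6, 70.2]
```

View pics/mat.png

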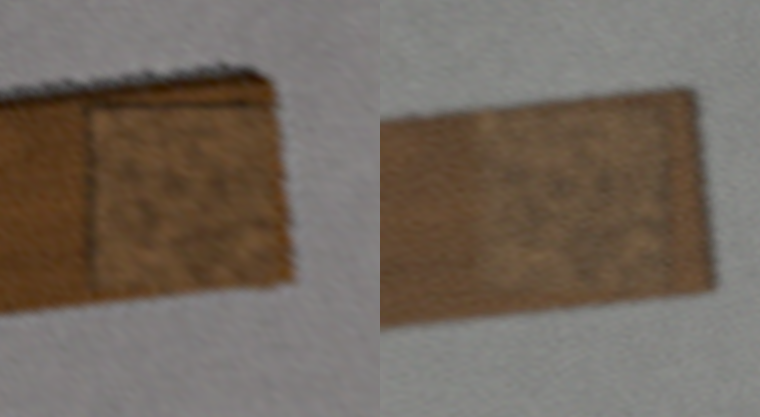

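The mat sits about 1.5° off the world axes, while the board is at about 6.3°. The left panel shows the mat corners at (92,109), (272,104) and (96,290). Next I'll work out the move to the gift.

```bash
cat > go.py <<'E'
import sys; from h import *
from scipy.spatial.transform import Rotation as R
def go(x,y,z,jaw=None):
    s=env.observe(); M=R.from_quat(s['tcp_rot']).as_matrix(); d=M.T@(np.array([x,y,z])-s['tcp_pos'])
    j=np.degrees(np.arctan2(M[1,1],M[0,1])); sp=0 if jaw is None else -((jaw-j+90)%180-90)
    print('t',round(s['time'],2),'tcp',s['tcp_pos'].round(4),'jaw',j.round(2),'tilt',np.degrees(np.arccos(-M[2,2])).round(2),'q7',s['qpos'][6].round(2),'gap',round(s['finger_gap'],4),'F',s['force'].round(1))
    print('delta tool',d.round(4),'spin rad',np.radians(sp).round(4),'minrows',np.ceil(max(np.linalg.norm(d)/.0625,abs(sp)/10.7)))
if __name__=='__main__': go(*map(float,sys.argv[1:]))
E
python3 go.py .6095 .329 .14 71.6
```

```text
t 0.35 tcp [0.1938 0.6203 0.2144] jaw 72.65 tilt 0.02 q7 -0.06 gap 0.0921 F [-0.6  0.2 -0.2]
delta tool [-0.4836 -0.1541  0.0745] spin rad 0.0183 minrows 9.0
```

```bash
python3 -m jog '[[[-0.04,-0.0128,0,0.0015,0.0919],[-0.04,-0.0128,0,0.0015,0.0919],[-0.04,-0.0128,0,0.0015,0.0919],[-0.04,-0.0128,0,0.0015,0.0919],[-0.04,-0.0128,0,0.0015,0.0919],[-0.04,-0.0128,0,0.0015,0.0919],[-0.04,-0.0128,0,0.0015,0.0919],[-0.04,-0.0128,0,0.0015,0.0919],[-0.04,-0.0128,0,0.0015,0.0919],[-0.04,-0.0128,0.02,0.0015,0.0919],[-0.04,-0.0128,0.027,0.0015,0.0919],[-0.04,-0.0128,0.027,0.0015,0.0919],[0,0,0,0,0.0919],[0,0,0,0,0.0919]]]'
python3 - <<'E'
from m import *
c=cap('wrist','w1.png'); W=world(c); print(np.linalg.inv(c['world_to_cam']).round(3).tolist())
z=W[...,2];m=(z>.03)&(z<.042)&(np.hypot(W[...,0]-.61,W[...,1]-.33)<.05); print('gift',m.sum(),rect(W[m]))
E
python3 go.py .6095 .329 .01 71.6
```

```text
time: 2.1
tcp_pos: [0.6163, 0.3209, 0.1383]
tcp_rot: [0.158, 0.987, 0.001, 0.0]
force: [-0.0, 0.6, 0.7]
finger_gap: 0.0917
[[0.312, 0.912, 0.267, 0.541], [0.95, -0.3, -0.085, 0.344], [0.003, 0.28, -0.96, 0.308], [0.0, 0.0, 0.0, 1.0]]
gift 2769 [610.9, 328.3, 53.9, 55.1, 70.6]
t 2.15 tcp [0.6163 0.3203 0.1382] jaw 71.83 tilt 0.14 q7 0.79 gap 0.092 F [ 1.1 -1.1 -0. ]
delta tool [0.0093 0.0058 0.1282] spin rad 0.0039 minrows 3.0
```

View pics/w1.png

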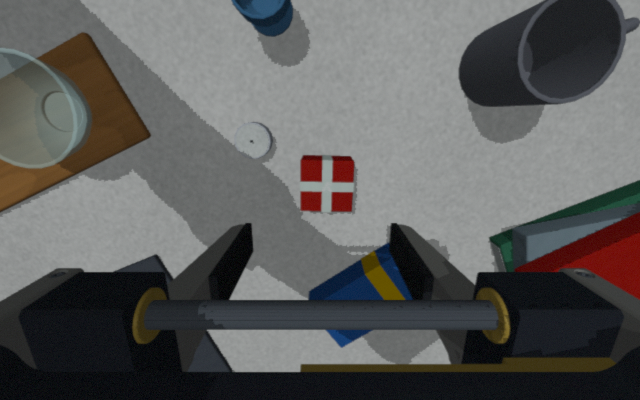

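The view shows the gift at (328,184), centred and square between the fingers, with the tealight at (254,140) clear. Going down to grip.

```bash
python3 -m jog '[[[0.0042,0.0031,0.025,0.005,0.0919],[0.0042,0.0031,0.03,0.005,0.0919],[0,0,0.03,0,0.0919],[0,0,0.025,0,0.0919],[0,0,0.01,0,0.0919],[0,0,0,0,0.0919]]]' 20; python3 go.py .6103 .3288 .008 71.2
```

```text
time: 2.9
tcp_pos: [0.608, 0.3408, 0.0227]
tcp_rot: [0.157, 0.988, 0.006, 0.003]
force: [-0.3, 0.2, -0.3]
finger_gap: 0.0921
t 2.9 tcp [0.608  0.3408 0.0227] jaw 71.93 tilt 0.82 q7 0.78 gap 0.0921 F [-0.3  0.2 -0.3]
delta tool [-0.0058 -0.0108  0.0146] spin rad 0.0127 minrows 1.0
```

```bash
python3 -m jog '[[[-0.003,-0.005,0.005,0.006,0.0919],[-0.003,-0.005,0.005,0.006,0.0919],[0,0,0,0,0.0919],[0,0,0,0,0.0919]]]' ; python3 go.py .6103 .3288 .008 71.2
```

```text
time: 3.4
tcp_pos: [0.6128, 0.3295, 0.0155]
tcp_rot: [0.164, 0.986, 0.008, 0.005]
force: [0.9, -0.4, 0.2]
finger_gap: 0.092
t 3.4 tcp [0.6128 0.3295 0.0155] jaw 71.17 tilt 1.1 q7 0.78 gap 0.092 F [ 0.9 -0.4  0.2]
delta tool [ 0.0022 -0.0016  0.0074] spin rad -0.0004 minrows 1.0
```

```bash
python3 -m jog '[[[0.002,-0.0015,0.007,0,0.0919],[0,0,0,0,0.0919],[0,0,0,0,0.052],[0,0,0,0,0.045],[0,0,0,0,0.045],[0,0,0,0,0.045],[0,0,0,0,0.045],[0,0,0,0,0.045]]]' 20 ; python3 go.py .6103 .3288 .008 71.2
```

```text
time: 4.4
tcp_pos: [0.6103, 0.3293, 0.0082]
tcp_rot: [0.163, 0.987, 0.008, 0.005]
force: [-0.3, -0.4, 0.1]
finger_gap: 0.0535
t 4.4 tcp [0.6103 0.3293 0.0082] jaw 71.21 tilt 1.12 q7 0.78 gap 0.0535 F [-0.3 -0.4  0.1]
delta tool [-0.0002 -0.0004  0.0002] spin rad 0.0001 minrows 1.0
```

```bash
python3 -m jog '[[[0,0,-0.03,0,0.045],[0,0,-0.04,0,0.045],[0,0,-0.04,0,0.045],[0,0,-0.02,0,0.045],[0,0,0,0,0.045]]]' ; python3 go.py .4862 -.1478 .14 91.5
```

```text
time: 5.03
tcp_pos: [0.607, 0.3265, 0.139]
tcp_rot: [0.163, 0.987, 0.007, 0.003]
force: [-0.2, 0.7, -1.0]
finger_gap: 0.0545
t 5.03 tcp [0.607  0.3265 0.139 ] jaw 71.2 tilt 0.85 q7 0.77 gap 0.0545 F [-0.2  0.7 -1. ]
delta tool [-0.0385 -0.4879 -0.0078] spin rad -0.3543 minrows 8.0
```

```bash
python3 -m jog '[[[-0.003,-0.02,0,0,0.045],[-0.003,-0.04,0,0,0.045],[-0.003,-0.045,0,0,0.045],[-0.003,-0.045,0,0,0.045],[-0.003,-0.045,0,0,0.045],[-0.003,-0.045,0,0,0.045],[-0.003,-0.045,0,0,0.045],[-0.003,-0.045,0,0,0.045],[-0.003,-0.045,0,0,0.045],[-0.003,-0.045,0,0,0.045],[-0.003,-0.03,0,0,0.045],[0,-0.02,0,0,0.045],[0,0,0,-0.09,0.045],[0,0,0,-0.09,0.045],[0,0,0,-0.09,0.045],[0,0,0,-0.08,0.045],[0,0,0,0,0.045],[0,0,0,0,0.045]]]' ; python3 go.py .4862 -.1478 .14 91.5
python3 - <<'E'
from m import *
cap('wrist','w2.png')
E
```

```text
time: 7.28
tcp_pos: [0.4451, -0.1648, 0.1088]
tcp_rot: [-0.004, 1.0, 0.001, -0.023]
force: [0.3, 0.5, -1.1]
finger_gap: 0.0543
t 7.28 tcp [ 0.4451 -0.1648  0.1088] jaw 90.45 tilt 2.67 q7 1.92 gap 0.0543 F [ 0.3  0.5 -1.1]
delta tool [-0.0398  0.0168 -0.033 ] spin rad -0.0183 minrows 1.0
```

View pics/w2.png

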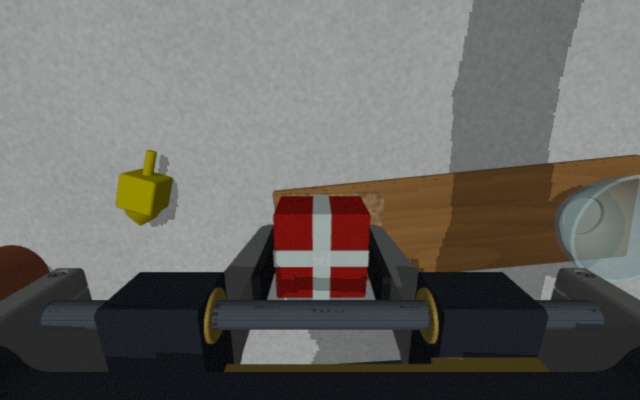

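The box is held square at (322,245). Only the mat's corner shows behind it, and yellow is at (145,190). I'll back off in +x so the wrist camera sees the mat itself.

```bash
python3 -m jog '[[[-0.015,0.002,-0.01,-0.018,0.045],[-0.02,0.002,-0.01,0,0.045],[-0.02,0.002,-0.01,0,0.045],[-0.02,0.002,-0.01,0,0.045],[-0.02,0.002,-0.01,0,0.045],[-0.02,0.002,0,0,0.045],[-0.015,0.002,0,0,0.045],[-0.01,0,0,0,0.045],[0,0,0,0,0.045],[0,0,0,0,0.045]]]' ; python3 go.py .4862 -.1478 .14 91.5
python3 - <<'E'
from td import *
c=cap('wrist','w3.png')
cv2.imwrite('pics/w3t.png',td(c,.37,.61,-.27,-.03,.013,2000))
E
```

```text
time: 8.57
tcp_pos: [0.6004, -0.1436, 0.1591]
tcp_rot: [-0.016, 1.0, 0.001, -0.019]
force: [-0.1, -0.4, -1.0]
finger_gap: 0.0541
t 8.57 tcp [ 0.6004 -0.1436  0.1591] jaw 91.88 tilt 2.2 q7 1.85 gap 0.0541 F [-0.1 -0.4 -1. ]
delta tool [ 0.1135 -0.0004  0.0234] spin rad 0.0067 minrows 2.0
```

View pics/w3t.png

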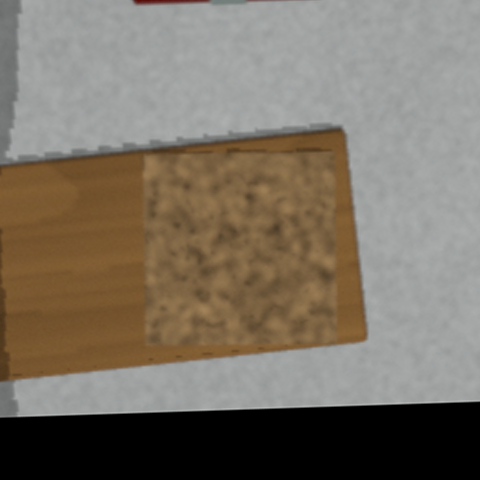

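Clear view: the mat corners are at (144,153), (334,153), (336,345) and (145,345), so it is nearly aligned with the world axes. I'll quantify that, along with the held box's offset from the TCP.

```bash
python3 - <<'E'
from td import *
from scipy.spatial.transform import Rotation as R
c=cap('wrist'); s=env.observe()
t=td(c,.37,.61,-.27,-.03,.013,2000); hsv=cv2.cvtColor(cv2.GaussianBlur(t,(9,9),0),cv2.COLOR_BGR2HSV)
S=hsv[...,1]; print('S mat',S[250,240],S[200,200],'wood',S[250,100],S[220,350],'bg',S[50,300])
t1=(int(np.median(S[200:300,180:300]))+int(np.median(S[200:300,60:120])))/2
m=((S<t1)&(S>60)).astype(np.uint8); m[:140]=0;m[:,:130]=0
m=cv2.morphologyEx(cv2.morphologyEx(m,3,np.ones((9,9))),2,np.ones((25,25)))
cn=max(cv2.findContours(m,0,1)[0],key=cv2.contourArea); r=cv2.minAreaRect(cn); print('px rect',r,'centre',.61-r[0][1]/2000,-.03-r[0][0]/2000)
# held box
W=world(c); L=(W-s['tcp_pos'])@R.from_quat(s['tcp_rot']).as_matrix()
k=masks(c)['red']|((c['pixels'].min(-1)>100))
T=L[k&(abs(L[...,0])<.045)&(abs(L[...,1])<.026)&(L[...,2]>-.05)&(L[...,2]<.02)]
zt=np.percentile(T[:,2],10); print('box top z in tool',zt,'x range',np.percentile(T[T[:,2]<zt+.005][:,0],[1,99]),'y',np.percentile(T[T[:,2]<zt+.005][:,1],[1,99]),len(T))
A=T[T[:,2]<zt+.006]; print('slope z vs x deg',np.degrees(np.arctan(np.polyfit(A[:,0],A[:,2],1)[0])))
E
```

```text
S mat 118 117 wood 155 147 bg 5
px rect ((239.579345703125, 248.7711639404297), (208.90731811523438, 191.9593048095703), 89.27477264404297) centre 0.4856144180297851 -0.1497896728515625
box top z in tool -0.028400784327876127 x range [-0.02617333  0.02654619] y [-0.02542694  0.02537539] 8736
slope z vs x deg 0.14686059138980148
```

```bash
python3 -m jog '[[[0.01,0,0,0.006,0.045],[0.02,0,0,0.006,0.045],[0.02,0,0.004,0,0.045],[0.02,0,0.004,0,0.045],[0.02,0,0.004,0.006,0.045],[0.012,0,0.004,0,0.045],[0.006,0,0.004,0.006,0.045],[0,0,0,0,0.045],[0,0,0,0,0.045]]]' ; python3 go.py .4855 -.150 .07 90.5
```

```text
time: 9.8
tcp_pos: [0.4837, -0.1472, 0.1439]
tcp_rot: [-0.002, 1.0, 0.001, -0.019]
force: [-0.1, -0.0, -1.3]
finger_gap: 0.0539
t 9.8 tcp [ 0.4837 -0.1472  0.1439] jaw 90.21 tilt 2.16 q7 1.86 gap 0.0539 F [-0.1 -0.  -1.3]
delta tool [-0.0046 -0.0029  0.0738] spin rad -0.005 minrows 2.0
```

```bash
python3 -m jog '[[[-0.002,-0.001,0.012,-0.005,0.045],[-0.002,-0.001,0.018,0,0.045],[-0.001,-0.001,0.018,0,0.045],[0,0,0.018,0,0.045],[0,0,0.008,0,0.045],[0,0,0,0,0.045],[0,0,0,0,0.045]]]' ; python3 go.py .4855 -.150 .035 90.5
```

```text
time: 10.68
tcp_pos: [0.4888, -0.15, 0.0646]
tcp_rot: [-0.006, 1.0, 0.0, -0.019]
force: [0.4, -0.1, -0.4]
finger_gap: 0.0547
t 10.68 tcp [ 0.4888 -0.15    0.0646] jaw 90.67 tilt 2.12 q7 1.89 gap 0.0547 F [ 0.4 -0.1 -0.4]
delta tool [ 0.0022 -0.      0.0297] spin rad 0.0029 minrows 1.0
```

```bash
python3 -m jog '[[[0.001,0,0.012,0,0.045],[0.001,0,0.012,0,0.045],[0,0,0.008,0,0.045],[0,0,0,0,0.045],[0,0,0,0,0.045]]]' ; python3 go.py .4855 -.150 .0215 90.5
```

```text
time: 11.3
tcp_pos: [0.486, -0.1501, 0.0312]
tcp_rot: [-0.006, 1.0, 0.0, -0.018]
force: [-0.0, -0.0, -1.8]
finger_gap: 0.0541
t 11.3 tcp [ 0.486  -0.1501  0.0312] jaw 90.67 tilt 2.04 q7 1.9 gap 0.0541 F [-0.  -0.  -1.8]
delta tool [0.0002 0.0001 0.0097] spin rad 0.0031 minrows 1.0
```

```bash
python3 -m jog '[[[0,0,0.005,0.003,0.045],[0,0,0.004,0,0.045],[0,0,0.001,0,0.045],[0,0,0,0,0.045]]]' ; python3 go.py .4855 -.150 .0205 90.5
```

```text
time: 11.8
tcp_pos: [0.4861, -0.1506, 0.0217]
tcp_rot: [-0.004, 1.0, 0.0, -0.017]
force: [-0.2, 0.9, -0.2]
finger_gap: 0.0537
t 11.8 tcp [ 0.4861 -0.1506  0.0217] jaw 90.47 tilt 1.96 q7 1.9 gap 0.0537 F [-0.2  0.9 -0.2]
delta tool [0.0006 0.0006 0.0012] spin rad -0.0005 minrows 1.0
```

```bash
python3 -m jog '[[[0.0006,0.0005,0.0012,0,0.045],[0,0,0,0,0.045],[0,0,0,0,0.06],[0,0,0,0,0.0919],[0,0,0,0,0.0919],[0,0,0,0,0.0919],[0,0,-0.015,0,0.0919],[0,0,-0.03,0,0.0919],[0,0,-0.03,0,0.0919],[-0.02,0,-0.03,0,0.0919],[-0.03,0,-0.02,0,0.0919],[-0.03,0,0,0,0.0919],[-0.02,0,0,0,0.0919],[0,0,0,0,0.0919],[0,0,0,0,0.0919]]]' ; python3 go.py .6 -.150 .16 90.5
python3 - <<'E'
from td import *
c=cap('wrist','w4.png'); W=world(c); z=W[...,2]
m=(z>.044)&(z<.056)&(np.hypot(W[...,0]-.4855,W[...,1]+.15)<.05); print('gift',m.sum(),rect(W[m]),np.median(z[m]))
cv2.imwrite('pics/w4t.png',np.hstack([td(c,.39,.58,-.25,-.05,zz,2000) for zz in (.013,.049)]))
E
```

```text
time: 13.68
tcp_pos: [0.5929, -0.1501, 0.1553]
tcp_rot: [-0.003, 1.0, -0.001, -0.013]
force: [-0.1, -0.7, 0.3]
finger_gap: 0.0919
t 13.68 tcp [ 0.5929 -0.1501  0.1553] jaw 90.4 tilt 1.55 q7 1.84 gap 0.0919 F [-0.1 -0.7  0.3]
delta tool [-0.007   0.     -0.0049] spin rad -0.0018 minrows 1.0
gift 3475 [487.0, -151.8, 54.5, 54.3, 0.3] 0.048752143572954154
```

View pics/w4t.png

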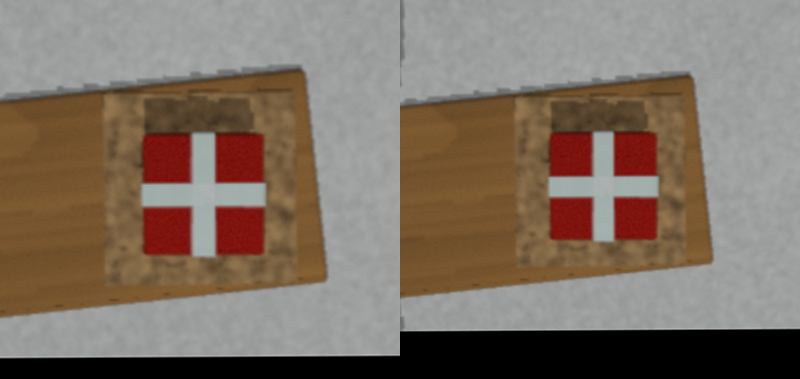

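The gift is centred on the mat to about 2 mm and square: mat centre (200,190) px in the left panel, gift centre (203,186) px in the right. Next is the yellow dreidel.

```bash
python3 go.py .44 -.336 .15 74; python3 -m jog '[[[0,-0.02,0,0,0.07],[0.02,-0.03,0,0,0.07],[0.03,-0.03,0,0,0.07],[0.03,-0.03,0,0,0.07],[0.03,-0.03,0,0,0.07],[0.025,-0.025,0,0,0.07],[0.015,-0.015,0,0,0.07],[0,0,0,0.09,0.07],[0,0,0,0.1,0.07],[0,0,0,0.09,0.07],[0,0,0,0,0.07],[0,0,0,0,0.07]]]' ; cat > dr.py <<'E'
import sys; from m import *; from go import go
from scipy.spatial.transform import Rotation as R
def dr(nm,cx,cy,zb=0.,r=.06,save=None):
    c=cap('wrist',save); W=world(c); z=W[...,2]
    m=masks(c)[nm]&(np.hypot(W[...,0]-cx,W[...,1]-cy)<r)
    P=W[m]; P=P[~np.isnan(P[:,0])]; T=P[abs(P[:,2]-zb-.034)<.004]
    print(nm,len(P),'ztop',np.percentile(P[:,2],97).round(4),'top rect',rect(T),'mean',T.mean(0).round(4))
    t=P[:,:2]-P[:,:2].mean(0); a=np.linalg.eigh(t.T@t)[1][:,1]
    print('pca axis deg',np.degrees(np.arctan2(a[1],a[0])).round(1))
E
python3 - <<'E'
from dr import *
dr('yellow',.436,-.336,save='w5.png'); go(.436,-.336,.012,74)
E
```

```text
t 13.72 tcp [ 0.593  -0.15    0.1553] jaw 90.4 tilt 1.53 q7 1.84 gap 0.0919 F [-0.9 -0.4 -0.5]
delta tool [ 0.154  -0.1849  0.0097] spin rad 0.2862 minrows 4.0
time: 15.22
tcp_pos: [0.4246, -0.3538, 0.1617]
tcp_rot: [0.15, 0.989, -0.006, -0.015]
force: [-0.1, -0.1, -0.1]
finger_gap: 0.0698
yellow 1226 ztop 0.0352 top rect [439.6, -338.4, 31.7, 40.7, 73.1] mean [ 0.4363 -0.3377  0.0335]
pca axis deg 160.3
t 15.28 tcp [ 0.4246 -0.3538  0.1617] jaw 72.8 tilt 1.79 q7 2.0 gap 0.07 F [ 0.1 -0.3 -0.1]
delta tool [-0.0096  0.0226  0.1492] spin rad -0.021 minrows 3.0
```

View pics/w5.png

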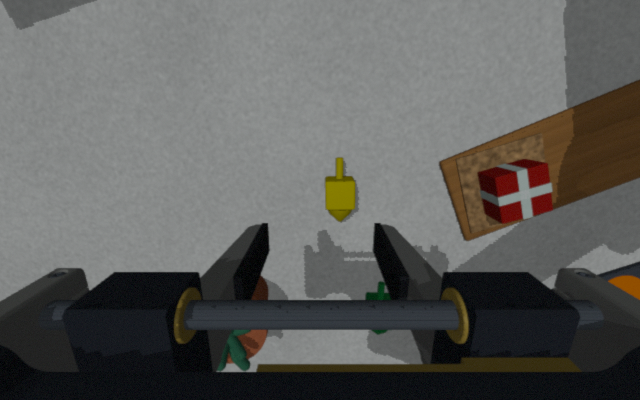

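The dreidel lies at (340,195), parallel to the tool axis, stem up and point down, with the pot behind the gripper clear of it. Going down in stages.

```bash
python3 -m jog '[[[-0.004,0.007,0.01,0,0.07],[-0.004,0.007,0.02,0,0.07],[-0.003,0.006,0.025,0,0.07],[0,0,0.025,0,0.07],[0,0,0.018,0,0.07],[0,0,0,0,0.07],[0,0,0,0,0.07]]]' ; python3 -c "
from dr import *
dr('yellow',.436,-.336); go(.437,-.3376,.007,73)"
```

```text
time: 16.15
tcp_pos: [0.4406, -0.3346, 0.0574]
tcp_rot: [0.146, 0.989, -0.004, -0.015]
force: [-0.0, -0.1, 0.5]
finger_gap: 0.07
yellow 2720 ztop 0.0349 top rect [439.2, -338.7, 32.7, 41.8, 73.9] mean [ 0.436  -0.3374  0.0335]
pca axis deg 163.4
t 16.2 tcp [ 0.4406 -0.3345  0.0575] jaw 73.23 tilt 1.77 q7 2.0 gap 0.07 F [-0.4  0.2 -0.6]
delta tool [ 0.0012 -0.0033  0.0506] spin rad 0.0039 minrows 1.0
```

```bash
python3 -m jog '[[[0.001,-0.0015,0.012,0,0.07],[0,-0.0015,0.015,0,0.07],[0,0,0.012,0,0.07],[0,0,0.006,0,0.07],[0,0,0,0,0.07],[0,0,0,0,0.07]]]' ; python3 go.py .4368 -.3378 .007 73.3
```

```text
time: 16.95
tcp_pos: [0.4378, -0.338, 0.0102]
tcp_rot: [0.146, 0.989, -0.005, -0.014]
force: [0.1, -0.4, -0.4]
finger_gap: 0.0701
t 16.95 tcp [ 0.4378 -0.338   0.0102] jaw 73.21 tilt 1.69 q7 2.03 gap 0.0701 F [ 0.1 -0.4 -0.4]
delta tool [ 0.0009 -0.      0.0033] spin rad -0.0016 minrows 1.0
```

```bash
python3 -m jog '[[[0.0009,0,0.002,0,0.06],[0,0,0,0,0.03],[0,0,0,0,0.025],[0,0,0,0,0.025],[0,0,0,0,0.025],[0,0,0,0,0.025],[0,0,-0.02,0,0.025],[0,0,-0.03,0,0.025],[0,0,-0.04,0,0.025],[0,0,-0.04,0,0.025],[0,0,-0.02,0,0.025],[0,0,0,0,0.025],[0,0,0,0,0.025]]]' 15; python3 go.py .486 -.151 .16 90.4
```

```text
time: 18.58
tcp_pos: [0.4405, -0.3363, 0.1617]
tcp_rot: [0.146, 0.989, -0.004, -0.015]
force: [-0.5, -0.1, -1.5]
finger_gap: 0.0339
t 18.57 tcp [ 0.4405 -0.3363  0.1617] jaw 73.22 tilt 1.76 q7 1.96 gap 0.0339 F [-0.5 -0.1 -1.5]
delta tool [ 0.0099  0.1905 -0.0004] spin rad -0.2999 minrows 4.0
```

```bash
python3 -m jog '[[[0,0,0,-0.08,0.025],[0,0,0,-0.08,0.025],[0,0,0,-0.08,0.025],[0,0,0,-0.06,0.025],[-0.005,0.01,0,0,0.025],[-0.006,0.025,0,0,0.025],[-0.006,0.03,0,0,0.025],[-0.006,0.03,0,0,0.025],[-0.006,0.03,0,0,0.025],[-0.006,0.025,0,0,0.025],[-0.006,0.015,0,0,0.025],[0,0.01,0,0,0.025],[0,0,0,0,0.025],[0,0,0,0,0.025]]]'; python3 go.py .486 -.151 .11 90.4
```

```text
time: 20.32
tcp_pos: [0.4746, -0.1483, 0.1471]
tcp_rot: [-0.004, 1.0, 0.003, -0.026]
force: [0.2, -0.8, -0.3]
finger_gap: 0.0336
t 20.32 tcp [ 0.4746 -0.1483  0.1471] jaw 90.45 tilt 2.94 q7 1.86 gap 0.0336 F [ 0.2 -0.8 -0.3]
delta tool [-0.0132 -0.0031  0.0364] spin rad 0.0008 minrows 1.0
```

```bash
python3 -m jog '[[[-0.004,-0.001,0.01,0,0.025],[-0.005,-0.001,0.012,0,0.025],[-0.003,-0.001,0.012,0,0.025],[0,0,0.008,0,0.025],[0,0,0,0,0.025],[0,0,0,0,0.025]]]'; python3 -c "
from dr import *
c=cap('wrist'); W=world(c); z=W[...,2]
m=(z>.044)&(z<.056)&(np.hypot(W[...,0]-.4855,W[...,1]+.15)<.05); print('gift',m.sum(),rect(W[m]),np.median(z[m]))
dr('yellow',.486,-.15,zb=.085)
go(.4862,-.151,.075,90.4)"
```

```text
time: 21.08
tcp_pos: [0.4842, -0.1533, 0.1004]
tcp_rot: [-0.002, 1.0, 0.003, -0.026]
force: [-0.2, -0.2, -0.3]
finger_gap: 0.0339
gift 1284 [475.9, -151.6, 54.7, 33.0, 89.3] 0.04865881883149935
yellow 4553 ztop 0.1264 top rect [478.6, -153.7, 67.6, 32.1, 2.6] mean [ 0.486  -0.1538  0.1198]
pca axis deg -179.2
t 21.18 tcp [ 0.4843 -0.1532  0.1006] jaw 90.23 tilt 3.03 q7 1.88 gap 0.0338 F [ 0.5  0.2 -0.1]
delta tool [-0.0033  0.0021  0.0255] spin rad -0.003 minrows 1.0
```

```bash
python3 -m jog '[[[-0.002,0.001,0.01,0,0.025],[-0.001,0.001,0.012,0,0.025],[0,0,0.01,0,0.025],[0,0,0,0,0.025],[0,0,0,0,0.025]]]'; python3 go.py .4862 -.151 .0585 90.4
```

```text
time: 21.8
tcp_pos: [0.4857, -0.1507, 0.0663]
tcp_rot: [-0.002, 1.0, 0.003, -0.026]
force: [-0.4, -0.2, -0.3]
finger_gap: 0.0336
t 21.8 tcp [ 0.4857 -0.1507  0.0663] jaw 90.25 tilt 3.02 q7 1.88 gap 0.0336 F [-0.4 -0.2 -0.3]
delta tool [-0.0009 -0.0004  0.0078] spin rad -0.0027 minrows 1.0
```

```bash
python3 -m jog '[[[-0.0007,-0.0004,0.004,0,0.025],[0,0,0.003,0,0.025],[0,0,0,0,0.025],[0,0,0,0,0.025]]]'; python3 go.py .4862 -.151 .0575 90.4
```

```text
time: 22.3
tcp_pos: [0.4866, -0.1513, 0.0594]
tcp_rot: [-0.002, 1.0, 0.003, -0.026]
force: [0.3, 0.6, 0.3]
finger_gap: 0.0339
t 22.3 tcp [ 0.4866 -0.1513  0.0594] jaw 90.24 tilt 2.94 q7 1.88 gap 0.0339 F [0.3 0.6 0.3]
delta tool [0.0003 0.0003 0.0019] spin rad -0.0028 minrows 1.0
```

```bash
python3 -m jog '[[[0,0,0.0012,0,0.025],[0,0,0.0008,0,0.025],[0,0,0,0,0.025]]]'; python3 go.py .4862 -.151 .0575 90.4
```

```text
time: 22.68
tcp_pos: [0.4868, -0.1511, 0.0583]
tcp_rot: [-0.002, 1.0, 0.003, -0.025]
force: [0.1, 0.5, -0.7]
finger_gap: 0.0339
t 22.68 tcp [ 0.4868 -0.1511  0.0583] jaw 90.25 tilt 2.9 q7 1.89 gap 0.0339 F [ 0.1  0.5 -0.7]
delta tool [0.0006 0.0001 0.0008] spin rad -0.0026 minrows 1.0
```

```bash
python3 -m jog '[[[0.0003,0,0.0012,0,0.025],[0,0,0,0,0.025],[0,0,0,0,0.04],[0,0,0,0,0.05],[0,0,0,0,0.06],[0,0,0,0,0.06],[0,0,-0.015,0,0.06],[0,0,-0.03,0,0.06],[0,0,-0.03,0,0.06],[-0.02,0,-0.02,0,0.06],[-0.03,0,-0.01,0,0.06],[-0.03,0,0,0,0.06],[-0.02,0,0,0,0.06],[0,0,0,0,0.06],[0,0,0,0,0.06]]]'; python3 -c "
from dr import *
from td import td
c=cap('wrist','w6.png'); W=world(c); z=W[...,2]
m=(z>.044)&(z<.056)&(np.hypot(W[...,0]-.4855,W[...,1]+.15)<.05); print('gift',m.sum(),rect(W[m]),np.median(z[m]))
dr('yellow',.486,-.15,zb=.049)
cv2.imwrite('pics/w6t.png',np.hstack([td(c,.39,.58,-.25,-.05,zz,2000) for zz in (.049,.083)]))
go(.434,.329,.16,90.4)"
```

```text
time: 24.55
tcp_pos: [0.5952, -0.1521, 0.1697]
tcp_rot: [-0.002, 1.0, 0.002, -0.022]
force: [-1.2, -0.1, -0.4]
finger_gap: 0.06
gift 1085 [486.9, -151.5, 53.0, 54.3, 0.1] 0.04862384833818989
yellow 2244 ztop 0.0838 top rect [488.7, -152.1, 41.1, 33.1, 0.4] mean [ 0.4864 -0.152   0.0824]
pca axis deg -179.5
t 24.65 tcp [ 0.5952 -0.1521  0.1697] jaw 90.18 tilt 2.48 q7 1.83 gap 0.06 F [ 0.3  1.1 -0.1]
delta tool [0.1591 0.4816 0.0187] spin rad -0.0039 minrows 9.0
```

View pics/w6t.png

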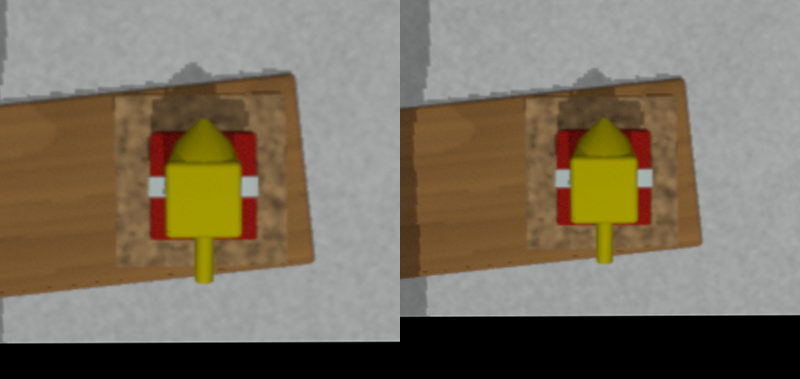

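Yellow lies flat on the box: the cube is at (604,190) in the right panel, about 2 mm from the box centre. Next is the egg cup.

```bash
python3 -m jog '[[[0.005,0.02,0,0,0.065],[0.01,0.035,0,0,0.065],[0.011,0.035,0,0,0.065],[0.011,0.035,0,0,0.065],[0.011,0.035,0,0,0.065],[0.011,0.035,0,0,0.065],[0.011,0.035,0,0,0.065],[0.011,0.035,0,0,0.065],[0.011,0.035,0,0,0.065],[0.011,0.035,0,0,0.065],[0.011,0.035,0,0,0.065],[0.011,0.035,0,0,0.065],[0.011,0.03,0,0,0.065],[0.01,0.02,0,0,0.065],[0,0.01,0,0,0.065],[0,0,0,0,0.065],[0,0,0,0,0.065]]]'; cat > egg.py <<'E'
from dr import *
def egg(cx,cy,zb=0.,save=None):
    c=cap('wrist',save); W=world(c); z=W[...,2]; d=np.hypot(W[...,0]-cx,W[...,1]-cy)
    m=(z>zb+.056)&(z<zb+.068)&(d<.045)
    P=W[m]; print('rim',len(P),rect(P),np.median(P[:,2]).round(4),'circle',np.round(cv2.minEnclosingCircle((P[:,:2]*1000).astype(np.float32)),1) if 0 else cv2.minEnclosingCircle((P[:,:2]*1000).astype(np.float32)))
E
python3 -c "
from egg import *
egg(.434,.329,save='w7.png'); go(.434,.329,.031)"
```

```text
time: 26.78
tcp_pos: [0.4213, 0.3394, 0.1822]
tcp_rot: [-0.009, 1.0, 0.004, -0.024]
force: [0.0, -0.6, -0.0]
finger_gap: 0.065
rim 372 [435.3, 328.1, 47.3, 46.7, 15.5] 0.0595 circle ((435.2257385253906, 328.0814514160156), 23.873172760009766)
t 26.82 tcp [0.4213 0.3394 0.1822] jaw 90.97 tilt 2.8 q7 0.87 gap 0.0652 F [0.5 0.2 0.2]
delta tool [-0.0197 -0.0119  0.1503] spin rad 0.0 minrows 3.0
```

View pics/w7.png

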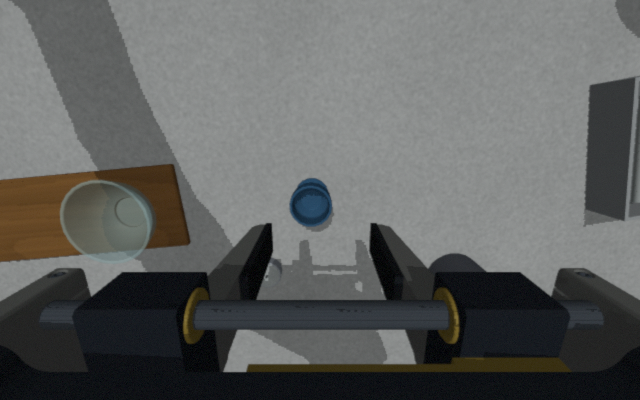

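The egg cup is at (311,205), upright. The mug shows at (455,265) behind the right finger, so I'll check it clears the gripper body before going down.

```bash
python3 -c "
from egg import *
W=world(cap('scene')); z=W[...,2]
m=(z>.06)&(W[...,1]>.38)&(W[...,1]<.62)&(W[...,0]>.4)&(W[...,0]<.7)&(z<.13); P=W[m]; print(len(P),P.min(0),P.max(0))
for lo in (.06,.08,.1): Q=P[P[:,2]>lo]; print(lo,len(Q),Q.min(0) if len(Q) else '', Q.max(0) if len(Q) else '')
m=(z>.03)&(np.hypot(W[...,0]-.55,W[...,1]+.48)<.11)&(z<.25); P=W[m]; print('pot',len(P),P.min(0),P.max(0))
for lo in (.08,.1,.12): Q=P[P[:,2]>lo]; print(lo,len(Q),Q.min(0),Q.max(0))
go(.4352,.3281,.075)"
python3 -m jog '[[[-0.006,-0.004,0.012,0.01,0.065],[-0.006,-0.004,0.02,0,0.065],[-0.004,-0.004,0.025,0,0.065],[-0.003,0,0.025,0,0.065],[0,0,0.015,0,0.065],[0,0,0,0,0.065],[0,0,0,0,0.065]]]'; python3 -c "
from egg import *
egg(.434,.329); go(.4352,.3281,.031)"
```

```text
1757 [0.51394218 0.4926525  0.06000334] [0.59126953 0.57437789 0.09237254]
0.06 1757 [0.51394218 0.4926525  0.06000334] [0.59126953 0.57437789 0.09237254]
0.08 914 [0.51394218 0.4926525  0.08004182] [0.59089711 0.56775575 0.09237254]
0.1 0  
pot 774 [ 0.48651341 -0.53940795  0.030204  ] [ 0.58075135 -0.44881826  0.11067762]
0.08 220 [ 0.49979853 -0.53940795  0.08079363] [ 0.57688906 -0.46042779  0.11067762]
0.1 41 [ 0.49979853 -0.52590437  0.1001355 ] [ 0.56210784 -0.47314182  0.11067762]
time: 27.75
tcp_pos: [0.4399, 0.3224, 0.0786]
tcp_rot: [0.002, 1.0, 0.003, -0.024]
force: [-0.5, -0.7, -0.2]
finger_gap: 0.065
rim 880 [435.1, 328.2, 47.1, 47.4, 32.5] 0.0594 circle ((435.2323913574219, 328.0251770019531), 24.122264862060547)
t 27.8 tcp [0.4399 0.3224 0.0787] jaw 89.82 tilt 2.74 q7 0.9 gap 0.0649 F [-0.5 -1.3  0.8]
delta tool [0.0024 0.0055 0.0479] spin rad 0.0 minrows 1.0Traceback (most recent call last):
  File "<string>", line 7, in <module>
    for lo in (.08,.1,.12): Q=P[P[:,2]>lo]; print(lo,len(Q),Q.min(0),Q.max(0))
                                                            ~~~~~^^^
    return umr_minimum(a, axis, None, out, keepdims, initial, where)
ValueError: zero-size array to reduction operation minimum which has no identity
```

```bash
python3 -m jog '[[[0.001,0.0025,0,0,0.065],[0.001,0.002,0,0,0.065],[0,0,0,0,0.065],[0,0,0,0,0.065]]]'; python3 go.py .4352 .3281 .033
```

```text
time: 28.3
tcp_pos: [0.4386, 0.3284, 0.0809]
tcp_rot: [0.001, 1.0, 0.004, -0.022]
force: [-0.2, 0.5, -0.3]
finger_gap: 0.0652
t 28.3 tcp [0.4386 0.3284 0.0809] jaw 89.87 tilt 2.59 q7 0.89 gap 0.0652 F [-0.2  0.5 -0.3]
delta tool [ 0.0012 -0.0007  0.048 ] spin rad 0.0 minrows 1.0
```

```bash
python3 -m jog '[[[0.001,-0.0007,0.01,0,0.065],[0,0,0.014,0,0.065],[0,0,0.012,0,0.065],[0,0,0.006,0,0.065],[0,0,0,0,0.065],[0,0,0,0,0.065]]]'; python3 go.py .4352 .3281 .032
```

```text
time: 29.05
tcp_pos: [0.4349, 0.3274, 0.0348]
tcp_rot: [0.001, 1.0, 0.003, -0.023]
force: [0.4, -0.6, -0.0]
finger_gap: 0.0655
t 29.05 tcp [0.4349 0.3274 0.0348] jaw 89.85 tilt 2.67 q7 0.89 gap 0.0655 F [ 0.4 -0.6 -0. ]
delta tool [-0.0004  0.0007  0.0028] spin rad 0.0 minrows 1.0
```

```bash
python3 -m jog '[[[0,0.0007,0.0025,0,0.065],[0,0,0,0,0.055],[0,0,0,0,0.05],[0,0,0,0,0.045],[0,0,0,0,0.042],[0,0,0,0,0.042],[0,0,0,0,0.042],[0,0,0,0,0.042]]]' 15; python3 go.py .4352 .3281 .14
```

```text
time: 30.05
tcp_pos: [0.4353, 0.3285, 0.0331]
tcp_rot: [0.001, 1.0, 0.004, -0.022]
force: [-0.2, 0.3, -0.8]
finger_gap: 0.0475
t 30.05 tcp [0.4353 0.3285 0.0331] jaw 89.85 tilt 2.6 q7 0.89 gap 0.0475 F [-0.2  0.3 -0.8]
delta tool [ 0.0049  0.0004 -0.1068] spin rad 0.0 minrows 2.0
```

```bash
python3 -m jog '[[[0,0,-0.015,0,0.042],[0,0,-0.025,0,0.042],[0,0,-0.03,0,0.042],[0,0,-0.03,0,0.042],[0,0,-0.02,0,0.042],[0,0,-0.01,0,0.042],[0,0,0,0,0.042],[0,0,0,0,0.042]]]'; python3 go.py .472 -.0255 .16 93
```

```text
time: 31.05
tcp_pos: [0.4413, 0.3272, 0.1715]
tcp_rot: [0.001, 1.0, 0.004, -0.022]
force: [0.5, 0.3, -1.2]
finger_gap: 0.0475
t 31.05 tcp [0.4413 0.3272 0.1715] jaw 89.84 tilt 2.52 q7 0.89 gap 0.0475 F [ 0.5  0.3 -1.2]
delta tool [-0.032  -0.3527  0.007 ] spin rad -0.0551 minrows 6.0
```

```bash
python3 -m jog '[[[-0.002,-0.01,0,0,0.042],[-0.004,-0.02,0,0,0.042],[-0.004,-0.025,0,0,0.042],[-0.004,-0.025,0,0,0.042],[-0.004,-0.025,0,-0.01,0.042],[-0.004,-0.025,0,-0.01,0.042],[-0.004,-0.025,0,-0.01,0.042],[-0.004,-0.025,0,-0.01,0.042],[-0.004,-0.025,0,0,0.042],[-0.004,-0.025,0,0,0.042],[-0.004,-0.025,0,0,0.042],[-0.004,-0.025,0,0,0.042],[-0.004,-0.025,0,0,0.042],[0,-0.02,0,0,0.042],[0,-0.01,0,0,0.042],[0,0,0,0,0.042],[0,0,0,0,0.042]]]'; python3 go.py .472 -.0255 .10 93
```

```text
time: 33.17
tcp_pos: [0.4905, -0.0422, 0.1601]
tcp_rot: [-0.009, 1.0, 0.0, -0.029]
force: [0.7, 0.6, -0.2]
finger_gap: 0.0472
t 33.17 tcp [ 0.4905 -0.0422  0.1601] jaw 91.07 tilt 3.33 q7 1.65 gap 0.0472 F [ 0.7  0.6 -0.2]
delta tool [0.0146 0.017  0.061 ] spin rad -0.0336 minrows 2.0
```

```bash
python3 -m jog '[[[0.005,0.005,0.01,-0.01,0.042],[0.005,0.006,0.015,-0.01,0.042],[0.004,0.006,0.015,-0.01,0.042],[0,0,0.015,0,0.042],[0,0,0.01,0,0.042],[0,0,0,0,0.042],[0,0,0,0,0.042]]]'; python3 -c "
from egg import *
egg(.472,-.0255,zb=.05,save='w8.png'); go(.472,-.0255,.055,93)"
```

```text
time: 34.05
tcp_pos: [0.4702, -0.0207, 0.0918]
tcp_rot: [-0.029, 0.999, 0.001, -0.03]
force: [0.1, 0.8, -0.6]
finger_gap: 0.0475
rim 1985 [466.0, -24.5, 61.2, 51.9, 58.3] 0.1134 circle ((462.18756103515625, -22.094722747802734), 37.35321807861328)
t 34.1 tcp [ 0.4702 -0.0207  0.0918] jaw 93.3 tilt 3.41 q7 1.65 gap 0.0473 F [-0.6  0.  -0.4]
delta tool [-0.0037 -0.0051  0.0367] spin rad 0.0052 minrows 1.0
```

View pics/w8.png

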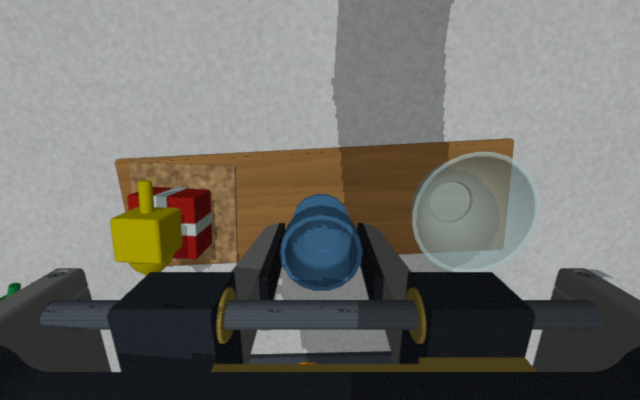

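The cup is held upright at (321,245), clear of the bowl (474,212) and the gift and yellow stack (165,220). Lowering.

```bash
python3 -m jog '[[[-0.002,-0.0025,0.01,0,0.042],[-0.002,-0.0025,0.012,0,0.042],[0,0,0.01,0,0.042],[0,0,0,0,0.042],[0,0,0,0,0.042]]]'; python3 go.py .472 -.0255 .0435 93
```

```text
time: 34.72
tcp_pos: [0.4732, -0.0262, 0.0575]
tcp_rot: [-0.028, 0.999, 0.001, -0.029]
force: [0.3, -0.2, -1.2]
finger_gap: 0.0474
t 34.73 tcp [ 0.4732 -0.0262  0.0575] jaw 93.24 tilt 3.36 q7 1.67 gap 0.0474 F [ 0.3 -0.2 -1.2]
delta tool [0.0003 0.0008 0.0141] spin rad 0.0042 minrows 1.0
```

```bash
python3 -m jog '[[[0,0.0007,0.005,0,0.042],[0,0,0.005,0,0.042],[0,0,0.0025,0,0.042],[0,0,0,0,0.042],[0,0,0,0,0.042]]]'; python3 go.py .472 -.0255 .043 93
```

```text
time: 35.35
tcp_pos: [0.4728, -0.0253, 0.0447]
tcp_rot: [-0.029, 0.999, 0.001, -0.029]
force: [-0.4, -0.5, -0.4]
finger_gap: 0.0474
t 35.35 tcp [ 0.4728 -0.0253  0.0447] jaw 93.27 tilt 3.3 q7 1.67 gap 0.0474 F [-0.4 -0.5 -0.4]
delta tool [ 0.0007 -0.0002  0.0017] spin rad 0.0047 minrows 1.0
```

```bash
python3 -m jog '[[[0.0004,0,0.0012,0,0.042],[0,0,0.0008,0,0.042],[0,0,0,0,0.042]]]'; python3 go.py .472 -.0255 .043 93
```

```text
time: 35.72
tcp_pos: [0.4723, -0.0253, 0.0432]
tcp_rot: [-0.029, 0.999, 0.001, -0.029]
force: [0.2, -0.2, 0.6]
finger_gap: 0.0476
t 35.73 tcp [ 0.4723 -0.0253  0.0432] jaw 93.26 tilt 3.29 q7 1.67 gap 0.0476 F [ 0.2 -0.2  0.6]
delta tool [ 0.0003 -0.0002  0.0002] spin rad 0.0046 minrows 1.0
```

```bash
python3 -m jog '[[[0,0,0.0005,0,0.042],[0,0,0,0,0.048],[0,0,0,0,0.05],[0,0,0,0,0.055],[0,0,0,0,0.062],[0,0,0,0,0.062],[0,0,-0.01,0,0.062],[0,0,-0.02,0,0.062],[0,0,-0.025,0,0.062],[0,0,-0.03,0,0.062],[-0.02,0,-0.02,0,0.062],[-0.03,0,0,0,0.062],[-0.03,0,0,0,0.062],[-0.02,0,0,0,0.062],[0,0,0,0,0.062],[0,0,0,0,0.062]]]'; python3 -c "
from egg import *
egg(.472,-.0255,zb=.01,save='w9.png')
c=cap('wrist'); W=world(c);z=W[...,2]
m=(z>.04)&(z<.07)&(np.hypot(W[...,0]-.457,W[...,1]-.1)<.065); print('bowl',m.sum(),rect(W[m]) if m.sum()>9 else '')
go(.607,-.331,.17,72)"
```

```text
time: 37.72
tcp_pos: [0.581, -0.0198, 0.1517]
tcp_rot: [-0.028, 0.999, 0.001, -0.026]
force: [-0.8, 1.2, -0.6]
finger_gap: 0.0622
rim 644 [472.4, -26.4, 47.2, 47.1, 61.4] 0.0695 circle ((472.14007568359375, -26.422969818115234), 23.993066787719727)
bowl 4456 [458.7, 98.6, 98.6, 98.4, 33.1]
t 37.83 tcp [ 0.581  -0.0198  0.1517] jaw 93.23 tilt 3.0 q7 1.66 gap 0.0621 F [-0.4  0.3  0.9]
delta tool [-0.0073 -0.3121 -0.02  ] spin rad 0.3706 minrows 6.0
```

View pics/w9.png

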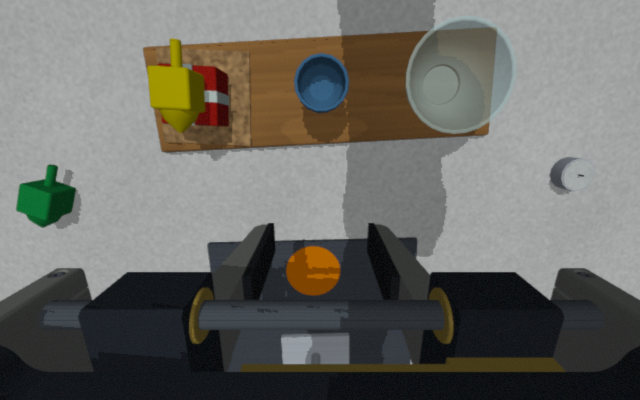

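The egg cup stands at (321,83) midway between mat and bowl, with its rim at (0.4721, -0.0264) against a midpoint of (0.4721, -0.0257). Bowl and tealight are in place. Next is green.

```bash
python3 -m jog '[[[0,-0.01,-0.003,0,0.07],[0,-0.02,-0.003,0,0.07],[0,-0.025,-0.003,0,0.07],[0,-0.025,-0.003,0,0.07],[0,-0.025,-0.003,0,0.07],[0,-0.025,-0.003,0,0.07],[0,-0.025,-0.003,0,0.07],[0,-0.025,-0.003,0,0.07],[0,-0.025,-0.003,0,0.07],[0,-0.025,-0.003,0,0.07],[0,-0.025,-0.003,0,0.07],[0,-0.025,0,0,0.07],[0,-0.015,0,0,0.07],[0,0,0,0.09,0.07],[0,0,0,0.09,0.07],[0,0,0,0.09,0.07],[0,0,0,0.09,0.07],[0,0,0,0,0.07],[0,0,0,0,0.07]]]'; python3 -c "
from dr import *
dr('green',.607,-.331,save='w10.png'); go(.607,-.331,.008,72)"
```

```text
time: 40.2
tcp_pos: [0.5868, -0.3513, 0.19]
tcp_rot: [0.166, 0.986, -0.007, -0.026]
force: [-0.5, -0.3, 0.2]
finger_gap: 0.0699
green 1012 ztop 0.0351 top rect [609.3, -333.4, 32.1, 41.1, 72.5] mean [ 0.6064 -0.3324  0.0335]
pca axis deg 162.3
t 40.25 tcp [ 0.5868 -0.3513  0.19  ] jaw 70.88 tilt 3.08 q7 1.83 gap 0.0699 F [-0.2  0.3 -0.6]
delta tool [-0.0213  0.03    0.1806] spin rad -0.0195 minrows 3.0
```

View pics/w10.png

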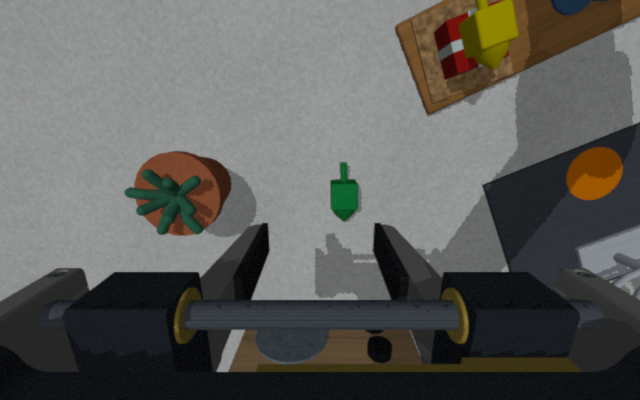

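Green is at (344,192), aligned with the tool. The radio shows at (310,345) behind the gripper, so I'll check its clearance and measure the pad.

```bash
python3 -c "
from dr import *
c=cap('scene'); W=world(c); z=W[...,2]
m=(z>.05)&(z<.16)&(W[...,0]>.65)&(W[...,1]<-.16)&(W[...,1]>-.6)&(W[...,0]<1.1); P=W[m]; print('radio',len(P),np.percentile(P,[1,99],axis=0))
c=cap('wrist'); W=world(c); m=masks(c)['orange']&(abs(W[...,0]-.684)<.05)&(abs(W[...,1]+.022)<.06); print('pad',rect(W[m]),np.median(W[m],0))
go(.6065,-.3328,.07,72.4)"
```

```text
radio 2557 [[ 0.73140338 -0.51097237  0.05177675]
 [ 0.86873144 -0.30409733  0.1311829 ]]
pad [708.2, -21.9, 21.5, 61.2, 8.0] [ 0.71569251 -0.02692977  0.00786456]
t 40.35 tcp [ 0.5869 -0.3512  0.19  ] jaw 70.86 tilt 3.07 q7 1.83 gap 0.07 F [-0.1 -0.3  0.5]
delta tool [-0.0183  0.0266  0.1187] spin rad -0.0269 minrows 2.0
```

```bash
python3 -m jog '[[[-0.004,0.006,0.01,-0.009,0.07],[-0.005,0.007,0.018,-0.009,0.07],[-0.004,0.006,0.022,-0.009,0.07],[-0.003,0.005,0.022,0,0.07],[0,0,0.022,0,0.07],[0,0,0.014,0,0.07],[0,0,0,0,0.07],[0,0,0,0,0.07]]]'; python3 -c "
from dr import *
dr('green',.607,-.331); go(.6065,-.3328,.008,72.4)"
```

```text
time: 41.35
tcp_pos: [0.6043, -0.3291, 0.0687]
tcp_rot: [0.15, 0.988, -0.005, -0.029]
force: [0.2, -0.3, 0.3]
finger_gap: 0.07
green 2374 ztop 0.0347 top rect [609.3, -333.3, 32.7, 41.5, 71.6] mean [ 0.6061 -0.332   0.0334]
pca axis deg 162.0
t 41.4 tcp [ 0.6043 -0.3291  0.0688] jaw 72.8 tilt 3.37 q7 1.84 gap 0.07 F [0.7 0.3 0.1]
delta tool [-0.0065 -0.0017  0.0605] spin rad 0.007 minrows 1.0
```

```bash
python3 -m jog '[[[-0.003,-0.001,0.012,0.007,0.07],[-0.003,-0.001,0.015,0.005,0.07],[0,0,0.015,0,0.07],[0,0,0.01,0,0.07],[0,0,0,0,0.07],[0,0,0,0,0.07]]]'; python3 go.py .6065 -.3328 .008 72
```

```text
time: 42.15
tcp_pos: [0.607, -0.3337, 0.0137]
tcp_rot: [0.156, 0.987, -0.006, -0.028]
force: [-0.5, -0.7, -0.1]
finger_gap: 0.0702
t 42.15 tcp [ 0.607  -0.3337  0.0137] jaw 72.05 tilt 3.29 q7 1.84 gap 0.0702 F [-0.5 -0.7 -0.1]
delta tool [0.0005 0.0008 0.0057] spin rad 0.0008 minrows 1.0
```

```bash
python3 -m jog '[[[0.0005,0.0008,0.005,0,0.06],[0,0,0,0,0.03],[0,0,0,0,0.025],[0,0,0,0,0.025],[0,0,0,0,0.025],[0,0,0,0,0.025]]]' 15; python3 go.py .6065 -.3328 .008 72;  python3 -m jog '[[[0,0,-0.02,0,0.025],[0,0,-0.03,0,0.025],[0,0,-0.04,0,0.025],[0,0,-0.04,0,0.025],[0,0,-0.02,0,0.025],[0,0,0,0,0.025],[0,0,0,0,0.025]]]'; python3 go.py .684 -.0225 .16 94.6
```

```text
time: 42.9
tcp_pos: [0.6073, -0.333, 0.0098]
tcp_rot: [0.156, 0.987, -0.006, -0.027]
force: [0.5, 1.3, -0.3]
finger_gap: 0.0342
t 42.9 tcp [ 0.6073 -0.333   0.0098] jaw 72.05 tilt 3.17 q7 1.84 gap 0.0342 F [ 0.5  1.3 -0.3]
delta tool [ 0.0008 -0.0001  0.0018] spin rad 0.0009 minrows 1.0
time: 43.78
tcp_pos: [0.6167, -0.3332, 0.1714]
tcp_rot: [0.156, 0.987, -0.007, -0.025]
force: [-0.2, -0.4, -0.7]
finger_gap: 0.0344
t 43.77 tcp [ 0.6167 -0.3332  0.1714] jaw 72.02 tilt 2.91 q7 1.81 gap 0.0344 F [-0.2 -0.4 -0.7]
delta tool [0.0317 0.3165 0.0064] spin rad -0.3941 minrows 6.0
```

```bash
python3 -m jog '[[[0,0,0,-0.08,0.025],[0,0,0,-0.08,0.025],[0,0,0,-0.08,0.025],[0,0,0,-0.08,0.025],[0,0,0,-0.07,0.025],[0,0.01,0,0,0.025],[-0.003,0.02,0,0,0.025],[-0.003,0.025,0,0,0.025],[-0.003,0.025,0,0,0.025],[-0.003,0.025,0,0,0.025],[-0.003,0.025,0,0,0.025],[-0.003,0.025,0,0,0.025],[-0.003,0.025,0,0,0.025],[-0.003,0.025,0,0,0.025],[-0.003,0.025,0,0,0.025],[-0.003,0.025,0,0,0.025],[-0.003,0.02,0,0,0.025],[0,0.01,0,0,0.025],[0,0,0,0,0.025],[0,0,0,0,0.025]]]'; python3 go.py .684 -.0232 .10 94.6
```

```text
time: 46.28
tcp_pos: [0.6166, -0.0135, 0.1599]
tcp_rot: [-0.045, 0.998, 0.005, -0.035]
force: [0.0, 0.2, -1.2]
finger_gap: 0.0338
t 46.27 tcp [ 0.6166 -0.0135  0.1599] jaw 95.19 tilt 4.05 q7 1.69 gap 0.0338 F [ 0.   0.2 -1.2]
delta tool [-0.0703 -0.0166  0.055 ] spin rad 0.0103 minrows 2.0
```

```bash
python3 -m jog '[[[-0.01,-0.003,0,0.01,0.025],[-0.015,-0.003,0.005,0,0.025],[-0.018,-0.004,0.01,0,0.025],[-0.015,-0.004,0.01,0,0.025],[-0.008,-0.002,0.01,0,0.025],[0,0,0.01,0,0.025],[0,0,0,0,0.025],[0,0,0,0,0.025]]]'; python3 go.py .684 -.0232 .05 94.6
```

```text
time: 47.28
tcp_pos: [0.6846, -0.029, 0.1058]
tcp_rot: [-0.037, 0.999, 0.004, -0.036]
force: [-0.2, 0.3, -0.1]
finger_gap: 0.0342
t 47.27 tcp [ 0.6846 -0.029   0.1058] jaw 94.25 tilt 4.11 q7 1.71 gap 0.0342 F [-0.2  0.3 -0.1]
delta tool [-0.0038  0.0053  0.0557] spin rad -0.0061 minrows 1.0
```

```bash
python3 -m jog '[[[-0.002,0.003,0.012,-0.005,0.025],[-0.002,0.002,0.015,0,0.025],[0,0,0.015,0,0.025],[0,0,0.01,0,0.025],[0,0,0,0,0.025],[0,0,0,0,0.025]]]'; python3 go.py .684 -.0232 .025 94.6
```

```text
time: 48.02
tcp_pos: [0.684, -0.0225, 0.0503]
tcp_rot: [-0.04, 0.999, 0.004, -0.036]
force: [-0.7, 0.2, -0.5]
finger_gap: 0.034
t 48.02 tcp [ 0.684  -0.0225  0.0503] jaw 94.6 tilt 4.11 q7 1.71 gap 0.034 F [-0.7  0.2 -0.5]
delta tool [-0.0017 -0.001   0.0252] spin rad -0.0001 minrows 1.0
```

```bash
python3 -m jog '[[[-0.001,-0.0007,0.009,0,0.025],[-0.001,0,0.01,0,0.025],[0,0,0.006,0,0.025],[0,0,0,0,0.025],[0,0,0,0,0.025]]]'; python3 go.py .684 -.0232 .018 94.6
```

```text
time: 48.65
tcp_pos: [0.6849, -0.0231, 0.0242]
tcp_rot: [-0.04, 0.999, 0.004, -0.035]
force: [0.8, 0.4, -0.8]
finger_gap: 0.0339
t 48.65 tcp [ 0.6849 -0.0231  0.0242] jaw 94.58 tilt 4.04 q7 1.71 gap 0.0339 F [ 0.8  0.4 -0.8]
delta tool [ 0.0005 -0.0001  0.0062] spin rad -0.0004 minrows 1.0
```

```bash
python3 -m jog '[[[0.0005,0,0.003,0,0.025],[0,0,0.002,0,0.025],[0,0,0.001,0,0.025],[0,0,0,0,0.025]]]'; python3 go.py .684 -.0232 .0178 94.6
```

```text
time: 49.15
tcp_pos: [0.6843, -0.0231, 0.0184]
tcp_rot: [-0.04, 0.999, 0.004, -0.034]
force: [-0.6, -0.6, -1.4]
finger_gap: 0.0343
t 49.15 tcp [ 0.6843 -0.0231  0.0184] jaw 94.58 tilt 3.98 q7 1.71 gap 0.0343 F [-0.6 -0.6 -1.4]
delta tool [ 0.0003 -0.0001  0.0006] spin rad -0.0003 minrows 1.0
```

```bash
python3 -m jog '[[[0,0,0.0007,0,0.025],[0,0,0,0,0.035],[0,0,0,0,0.045],[0,0,0,0,0.06],[0,0,0,0,0.06],[0.0005,0,-0.01,0,0.06],[0.001,0,-0.02,0,0.06],[0.002,0,-0.03,0,0.06],[0.002,0,-0.03,0,0.06],[0.002,0,-0.03,0,0.06],[0.002,0,-0.02,0,0.06],[0,0,-0.01,0,0.06],[0,0,0,0,0.06],[0,0,0,0,0.06]]]'; python3 -c "
from dr import *
from egg import egg
from td import td
dr('green',.684,-.023,zb=.008); c=cap('wrist'); W=world(c)
a=td(c,.62,.75,-.09,.05,.008,2700); b=td(c,.62,.75,-.09,.05,.042,2700); cv2.imwrite('pics/w11t.png',np.hstack([a,b]))
m=masks(c)['orange']&(np.hypot(W[...,0]-.684,W[...,1]+.023)<.05); print('pad',rect(W[m]),cv2.minEnclosingCircle((W[m][:,:2]*1000).astype(np.float32)))
cap('scene','s2.png'); go(.6,0,.2)"
```

```text
time: 50.9
tcp_pos: [0.6862, -0.025, 0.1803]
tcp_rot: [-0.04, 0.999, 0.004, -0.032]
force: [0.5, 0.7, 0.9]
finger_gap: 0.0601
green 1136 ztop 0.0428 top rect [686.8, -23.2, 42.1, 31.5, 4.1] mean [ 0.6834 -0.0238  0.0414]
pca axis deg -175.7
pad [690.1, -24.7, 66.8, 56.0, 83.7] ((685.110107421875, -24.136253356933594), 33.647796630859375)
t 51.05 tcp [ 0.6862 -0.025   0.1802] jaw 94.57 tilt 3.7 q7 1.7 gap 0.06 F [-0.8  0.2 -0.4]
delta tool [ 0.085   0.032  -0.0141] spin rad 0.0 minrows 2.0
```

View pics/w11t.png

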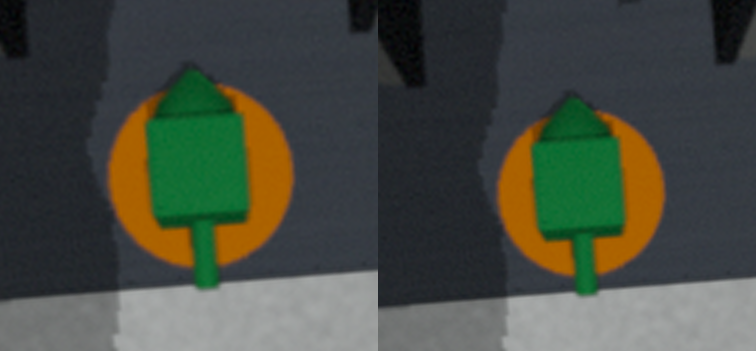

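View pics/s2.png

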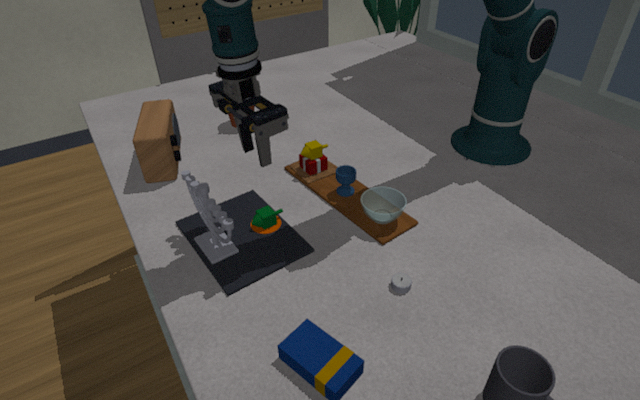

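```bash
python3 -c "
from h import *
print(env.observe()['time']); print(env.hand_in())"
```

```text
51.05
the job is handed in; nothing more can be done
None
```

The display is set out and handed in at 51 s on the robot's clock, done in the order you asked. Nothing was knocked over or pressed hard.

| Item | Last check |
|---|---|
| Gift box | About 2 mm from the middle of the mat, within about 1° of square |
| Yellow dreidel | Flat on the box, about 2 mm from its middle |
| Egg cup | Upright (rim at its full height), within 1 mm of the midpoint between mat and bowl |
| Green dreidel | Flat on the orange pad, 1–3 mm from its middle, pointing at the menorah |
| Bowl and tealight | Bowl within 2–3 mm of its first measurement, which is camera error; tealight at the same pixels in the scene view |

- **Camera disagreement:** The two fixed cameras differed by up to 6 mm in y around the mat, so I aimed by the wrist camera, which fell between them.
- **Tool tilt:** The gripper drifted to about 4° off vertical over the run. This was mostly about the jaw axis, and everything still measured level after release.

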